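# Gather the gold blanks in the red corner of the tote

### The job

Pick up the small tote tray by its carrying bar and carry it level to above the round green mat. Only there, tip it down towards its red corner until all five gold-coloured blanks have slid together into that corner, and finish still holding the tray like that: in the gripper, tilted, clear of everything below, the red corner over the mat and the blanks at rest. Do not spill a blank, and leave the other things on the bench where they are.

Things in the scene. Friction and masses are not known exactly. Their poses are not given: they have to be found in the camera images.
- tray: open aluminium tote tray, 170 (own x) by 130 (own y) mm outside, walls 35 mm high, walls and floor 5 mm thick, about 0.3 kg, loose. Origin: centre of its underside; z up out of the tray. A black carrying bar, 12 mm wide (own y) by 12 mm high, runs along the tray's own x over its middle for the whole 170 mm, centre line 76 mm above the underside, on a 24 mm wide, 6 mm thick post at either end; below the bar the tray is open. The corner at own +x +y has its walls painted red.
- bar_mid (a point): middle of the carrying bar (tray frame 0, 0, 76 mm): the place to grip, from above, fingers closing along the tray's own y. Axes as the tray's
- red_corner (a point): inner bottom corner of the tray between the two red-painted walls (tray frame +80, +60, 5 mm)
- mat: round green mat, 200 mm across, 4 mm thick, fixed to the bench. Origin: centre of its underside
- blank0: loose polished gold-alloy blank, brass-coloured, a disc 12 mm across and 7 mm thick, 10 g, lying in the tray; slides on the tray floor from a slope of about 10 to 14 degrees, more where it also rubs along a wall. Origin: centre of its underside
- blank1: loose polished gold-alloy blank, brass-coloured, a disc 12 mm across and 7 mm thick, 10 g, lying in the tray; slides on the tray floor from a slope of about 10 to 14 degrees, more where it also rubs along a wall. Origin: centre of its underside
- blank2: loose polished gold-alloy blank, brass-coloured, a disc 12 mm across and 7 mm thick, 10 g, lying in the tray; slides on the tray floor from a slope of about 10 to 14 degrees, more where it also rubs along a wall. Origin: centre of its underside
- blank3: loose polished gold-alloy blank, brass-coloured, a disc 12 mm across and 7 mm thick, 10 g, lying in the tray; slides on the tray floor from a slope of about 10 to 14 degrees, more where it also rubs along a wall. Origin: centre of its underside
- blank4: loose polished gold-alloy blank, brass-coloured, a disc 12 mm across and 7 mm thick, 10 g, lying in the tray; slides on the tray floor from a slope of about 10 to 14 degrees, more where it also rubs along a wall. Origin: centre of its underside
- jar: bystander, to be left alone: small glass jar with brass lid, 48 mm across, 60 mm high, standing. Origin: on its underside
- tin: bystander, to be left alone: flat copper-coloured tin with a white lid, 64 mm across, 35 mm high, standing. Origin: on its underside
- bur_block: bystander, to be left alone: wooden block 50 by 100 by 30 mm with steel burs standing in it, 55 mm high in all. Origin: on its underside
- hammer: bystander, to be left alone: hammer with a wooden handle, 230 mm long, lying along its own x. Origin: on its underside
- graver: bystander, to be left alone: graver with a red handle, 160 mm long, lying along its own x. Origin: on its underside
- steel_block: bystander, to be left alone: square steel block 64 by 64 by 20 mm. Origin: on its underside
Things that resemble listed ones, but are neither listed nor needed, are in the scene too. Leave any pink look-alike of the tray alone.

How it is judged:
By the outcome, as a careful person would: the job done as asked, in the order asked, and still so for the second after the job is handed in, while the arm keeps its last pose, push and grip.
It also fails if it takes over 48 s, if anything falls off the work surface, if the arm or the gripper's body presses on something with over 40 N, if the wrist force passes 120 N, or if a joint passes its speed limit or range.

### The arm

A 6-joint arm with a two-finger parallel gripper is mounted at the origin on the work surface. World frame = base frame: x ahead of the robot, y to its left, z up, the work surface at z = 0. Lengths are in m, angles in rad, forces in N, time in s.
With the tool pointing down it reaches from about 0.35 to 1 m from the base axis. Payload 7.1 kg.
Tool frame: the origin (TCP) lies midway between the tips of the shut fingers; the grasp point (between the pads) lies 19 mm behind it; z points along the fingers, y is the line along which they close (so a half turn about z gives the same grasp; the last joint's range is limited). The gripper opens to 85 mm and grips with 20 to 120 N. Pads are 22 mm wide; open, the fingers measure 114 mm over their backs; the gripper's body (76 mm by 85 mm) begins 54 mm behind the grasp point. The pads swing forward as they close: fully open they stand 13 mm farther back than shut.
Start: joints at [-1.213, 0.423, 1.63, -0, 1.089, -0.019], TCP at [0.23, -0.581, 0.231] pointing down, gripper open.
Joint ranges: [-3, 3], [-0.9, 2.11], [0.09, 2.58], [-1.31, 4.45], [0.11, 2.69], [-2.54, 2.54]. Speed limits (rad/s): [2.39, 2.39, 3.01, 3.14, 3.14, 3.14].

### API

Orientations are given as a rotation vector (axis times angle).
In Python, from cell import * gives the robot as it stands.
- The arm moves only by the tool send_rows, never from a script. Its argument "plan" is a list of rows, each a list of 3 entries, a list of its own where there are three numbers: the shift along the tool's x, y, z in cm, then the turn about the tool's z in degrees, then the gripper command: -1 is fully open, 1 is shut, values between are in proportion. A call has 1 to 20 rows; each row shifts and turns the commanded pose from where the row before left it, along the tool's axes as they then stand; what a row does not reach is not made up. A row lasts 1/12 s, in which the tool goes at most 41.7 mm and 7.16 degrees, less where a joint would pass 70% of its speed; a pose out of reach is approached as far as the arm can. A call with a gripper value outside its range is refused whole. The fingers move at their own pace and stop on an object; "grip_force" is the grip in N (left out, the last holds). Time passes only in rows, so rows that do not move let the fingers close. It gives the time, the measured TCP pose, the force, the opening and the grip force at its end, in the units of the state.
- read_state(): the state, without advancing time (a new reading comes with each control period).
- capture(name): name is "side" or "top"; returns the picture (480x640x3 uint8, red, green, blue); there is no depth.
- camera_params(name): a dict with "camera_matrix" (3x3 intrinsics, pixels), "view" (4x4, takes a point from world to camera coordinates). Camera axes: x right, y up, looking along -z (the intrinsics and any distortion apply to the point x, -y, -z); pixel columns grow to the right and rows downward; lengths in m; the calibration is good to about 2 mm. A picture is of the moment at which its call begins. camera_params takes no time and is no camera call.
- job_done(): hands the job in; it is judged then, once.
The state is a dict: "t": time; "qpos": joint angles; "qd": joint speeds; "effort": joint torques, N m; "tool_pos": TCP position; "orientation": TCP orientation; "ft_force": force on the tool from outside, world axes, zero at the start; "ft_torque": the same for the moment, N m; "opening": finger opening in m; "grasp_force": force on a finger pad.
Only numpy, scipy, OpenCV 4.12 (cv2) and the standard library are available. Lean on these libraries where they do the work, as an engineer would, in place of code of your own. Each camera call takes 0.05 s, during which the arm holds its last target. There are 200 camera calls.

## Working session

There is one attempt and no reset: what is moved stays moved. The work goes in short steps, Python scripts to look and compute and a tool call to move; the robot and the scene stay as the last step left them, time stands still between calls to the robot, and variables do not carry over. Pictures are saved under pics/ and viewed, at most 10 in all, crops included, and the job is handed in when it is done.

Besides the shell and the picture viewer there is one more tool, called after "Emit:" as a command line: name --argument value ..., lists and objects as JSON in quotes. send_rows: Moves the arm, as the interface text tells. Its arguments: {"type":"object","properties":{"plan":{"type":"array","items":{"type":"array"}},"grip_force":{"type":"number"}},"required":["plan"]}

View pics/top0.png

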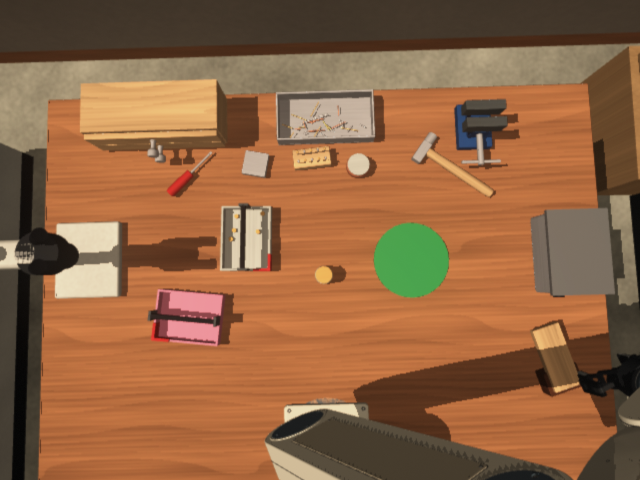

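View pics/side0.png

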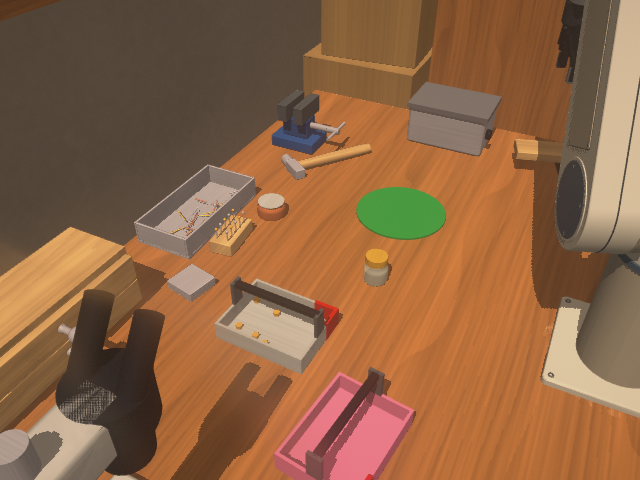

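The wanted tray is the aluminium one at top-view (246,238), with its red corner at (267,268). The look-alikes are the pink tray (190,317) and the large grey bin (325,117). The mat is at (411,260), and the jar at (324,275) stands between the tray and the mat. Rows can't command tilt, so I'll first probe what the arm does at its high reach limit, in free air.

Emit:
send_rows --plan '[[[0, 0, -4], 0, -1], [[0, 0, -4], 0, -1], [[0, 0, -4], 0, -1], [[0, 0, -4], 0, -1], [[0, 0, -4], 0, -1], [[0, 0, -4], 0, -1]]'

```text
t: 0.6
tool_pos: [0.2298, -0.5806, 0.473]
orientation: [-3.085, -0.588, 0.0]
ft_force: [0.5, -1.4, -0.7]
opening: 0.0851
grasp_force: 0.0
```

```bash
cat > h.py <<'E'
from cell import *
import numpy as np, cv2, json
from scipy.spatial.transform import Rotation as R
def st(log=True):
    s=read_state(); T=R.from_rotvec(s['orientation']).as_matrix()
    print('t',round(s['t'],2),'q',np.round(s['qpos'],3),'p',np.round(s['tool_pos'],4),'r',round(float(np.hypot(*s['tool_pos'][:2])),3),'open',round(s['opening'],4),'gf',round(float(s['grasp_force']),1),'F',np.round(s['ft_force'],1))
    print('toolx',np.round(T[:,0],3),'y',np.round(T[:,1],3),'z',np.round(T[:,2],3),'tilt',round(float(np.degrees(np.arccos(-T[2,2]))),1))
    if log: open('log.txt','a').write(json.dumps([s['qpos'].tolist(),s['tool_pos'].tolist(),s['orientation'].tolist()])+'\n')
    return s,T
def pix(n,u,v,z):
    p=camera_params(n); K=np.array(p['camera_matrix']);V=np.array(p['view'])
    d=np.linalg.inv(K)@[u,v,1]; d=V[:3,:3].T@(d*[1,-1,-1]); c=-V[:3,:3].T@V[:3,3]
    return c+d*(z-c[2])/d[2]
def proj(n,P):
    p=camera_params(n); K=np.array(p['camera_matrix']);V=np.array(p['view'])
    c=np.atleast_2d(P)@V[:3,:3].T+V[:3,3]; c=c*[1,-1,-1]; q=c@K.T
    return q[:,:2]/q[:,2:]
E
python3 - <<'E'
from h import *
st()
im=cv2.imread('pics/top0.png')[195:285,205:290]
cv2.imwrite('pics/crop_top.png',cv2.resize(im,None,fx=6,fy=6,interpolation=cv2.INTER_CUBIC))
E
```

```text
t 0.6 q [-1.213  0.252  1.331 -0.     1.559 -0.019] p [ 0.2298 -0.5806  0.473 ] r 0.624 open 0.0851 gf 0.0 F [ 0.5 -1.4 -0.7]
toolx [ 0.93   0.368 -0.   ] y [ 0.368 -0.93  -0.001] z [-0.     0.001 -1.   ] tilt 0.0
```

View pics/crop_top.png

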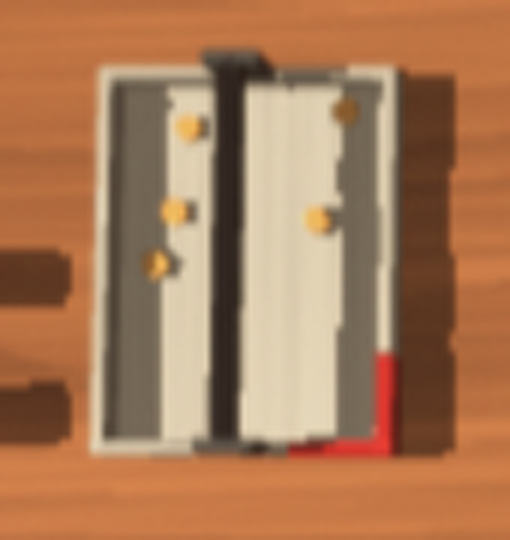

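The crop shows the aluminium tray, five brass blanks on its floor, and the red corner at lower right (393,455 in the crop). Rim corners are at (100,67), (398,67), (393,455), (92,453). I'll keep probing upwards.

Emit:
send_rows --plan '[[[0, 0, -4], 0, -1], [[0, 0, -4], 0, -1], [[0, 0, -4], 0, -1], [[0, 0, -4], 0, -1], [[0, 0, -4], 0, -1], [[0, 0, -4], 0, -1]]'

```text
t: 1.1
tool_pos: [0.2298, -0.5805, 0.7131]
orientation: [-3.086, -0.588, 0.0]
ft_force: [0.1, -0.5, 1.0]
opening: 0.0856
grasp_force: 0.0
```

```bash
python3 - <<'E'
from h import *
st()
c=np.array([[100,67],[398,67],[393,455],[92,453]])/6+[205,195]-0.4
P=np.array([pix('top',u,v,0.035) for u,v in c]); print(P.round(4)); print('ctr',P.mean(0))
print('sides',[np.linalg.norm(P[i]-P[(i+1)%4]).round(4) for i in range(4)])
x=(P[2]+P[3]-P[0]-P[1]); print('yaw x',np.degrees(np.arctan2(x[1],x[0])))
for z in(0.07,0.076,0.082):
  a=pix('top',(229+0)/6+204.6,(75)/6+194.6,z);b=pix('top',226/6+204.6,440/6+194.6,z);print(z,a,b,(a+b)/2,np.linalg.norm(a-b))
print('mat',pix('top',411.3,260,0.004),pix('top',374,260,0.004),pix('top',448.5,260,0.004),pix('top',411,222.5,.004),pix('top',411,297,.004))
print('jar',pix('top',324,274,0.06))
E
```

```text
t 1.1 q [-1.213  0.289  0.787 -0.     2.066 -0.019] p [ 0.2298 -0.5805  0.7131] r 0.624 open 0.0856 gf 0.0 F [ 0.1 -0.5  1. ]
toolx [ 0.93   0.368 -0.   ] y [ 0.368 -0.93  -0.   ] z [-0.  0. -1.] tilt 0.0
[[0.6288 0.2613 0.035 ]
 [0.625  0.1302 0.035 ]
 [0.4551 0.1355 0.035 ]
 [0.4596 0.2662 0.035 ]]
ctr [0.54211495 0.19829483 0.035     ]
sides [np.float64(0.1311), np.float64(0.17), np.float64(0.1308), np.float64(0.1693)]
yaw x 178.28210682455605
0.07 [0.61806693 0.19866992 0.07      ] [0.46262791 0.20190604 0.07      ] [0.54034742 0.20028798 0.07      ] 0.15547270845476802
0.076 [0.61712078 0.19765946 0.076     ] [0.46245975 0.20087939 0.076     ] [0.53979026 0.19926943 0.076     ] 0.15469454205937672
0.082 [0.61617462 0.19664901 0.082     ] [0.46229159 0.19985274 0.082     ] [0.5392331  0.19825088 0.082     ] 0.1539163756639853
mat [ 0.47298607 -0.23815245  0.004     ] [ 0.47577321 -0.1388593   0.004     ] [ 0.4702103  -0.33704098  0.004     ] [ 0.57356046 -0.24194402  0.004     ] [ 0.3752314  -0.23289143  0.004     ]
jar [ 0.44168804 -0.00441875  0.06      ]
```

```bash
cat > fk.py <<'E'
import numpy as np, json
from scipy.optimize import least_squares
D=[json.loads(l) for l in open('log.txt')]
D.append([[-1.213,0.423866,1.630742,0,1.088581,-.019],[0.22978656,-0.58060905,0.23051002],0])
D=[d for d in D if abs(d[0][3])<.01]
q=np.array([d[0] for d in D]); p=np.array([d[1] for d in D]); r=np.hypot(p[:,0],p[:,1])
def f(x):
    a,d,L1,L2=x; s=q[:,1]+q[:,2]
    return np.r_[a+L1*np.sin(q[:,1])+L2*np.sin(s)-r, d+L1*np.cos(q[:,1])+L2*np.cos(s)-p[:,2]]
s=least_squares(f,[0,.2,.4,.4]); print(s.x,s.fun.round(4))
E
python3 fk.py
```

```text
[0.08524816 0.2223874  0.26458988 0.49434352] [ 0.0212 -0.0285  0.0073 -0.0007 -0.0024  0.0031]
```

Emit:
send_rows --plan '[[[0, 0, -4], 0, -1], [[0, 0, -4], 0, -1], [[0, 0, -4], 0, -1], [[0, 0, -4], 0, -1]]'

```text
t: 1.43
tool_pos: [0.2286, -0.5777, 0.8507]
orientation: [3.081, 0.587, 0.002]
ft_force: [0.3, -1.9, 0.6]
opening: 0.0856
grasp_force: 0.0
```

```bash
python3 -c "
from h import *
st()"
```

```text
t 1.43 q [-1.213  0.501  0.131  0.     2.504 -0.019] p [ 0.2286 -0.5777  0.8507] r 0.621 open 0.0856 gf 0.0 F [ 0.3 -1.9  0.6]
toolx [ 0.93   0.368 -0.   ] y [ 0.368 -0.93   0.005] z [ 0.002 -0.005 -1.   ] tilt 0.3
```

Emit:
send_rows --plan '[[[0, 0, -4], 0, -1], [[0, 0, -4], 0, -1], [[0, 0, -4], 0, -1]]'

```text
t: 1.68
tool_pos: [0.1932, -0.4888, 0.9043]
orientation: [-3.018, -0.575, 0.015]
ft_force: [0.1, 0.5, 0.8]
opening: 0.0852
grasp_force: 0.0
```

```bash
python3 -c "
from h import *
st()"; python3 fk.py
```

```text
t 1.68 q [-1.218  0.436  0.087  0.003  2.69  -0.021] p [ 0.1932 -0.4888  0.9043] r 0.526 open 0.0852 gf 0.0 F [0.1 0.5 0.8]
toolx [0.93  0.368 0.003] y [ 0.367 -0.928 -0.07 ] z [-0.023  0.066 -0.998] tilt 4.0
[-0.01943598 -0.13585416  0.65432254  0.49487249] [ 0.0144 -0.0214 -0.034  -0.0222  0.0633  0.0184  0.0131 -0.0134 -0.018
 -0.0001]
```

Emit:
send_rows --plan '[[[0, 4, 0], 0, -1], [[0, 4, 0], 0, -1], [[0, 4, 0], 0, -1], [[0, 4, 0], 0, -1]]'

```text
t: 2.02
tool_pos: [0.214, -0.5408, 0.849]
orientation: [-2.92, -0.557, 0.038]
ft_force: [-0.6, -0.6, 0.6]
opening: 0.0852
grasp_force: 0.0
```

```bash
python3 -c "
from h import *
st()"
```

```text
t 2.02 q [-1.216  0.534  0.089  0.006  2.689 -0.016] p [ 0.214  -0.5408  0.849 ] r 0.582 open 0.0852 gf 0.0 F [-0.6 -0.6  0.6]
toolx [0.93  0.367 0.006] y [ 0.363 -0.916 -0.169] z [-0.056  0.16  -0.986] tilt 9.8
```

The arm tilts at its limits. Next I'll check whether that tilt stays once it leaves them.

Emit:
send_rows --plan '[[[0, 0, 4], 0, -1], [[0, 0, 4], 0, -1], [[0, 0, 4], 0, -1], [[0, 0, 4], 0, -1]]'

```text
t: 2.35
tool_pos: [0.2081, -0.5237, 0.7283]
orientation: [-2.922, -0.557, 0.037]
ft_force: [0.6, -1.1, 1.1]
opening: 0.0855
grasp_force: 0.0
```

```bash
python3 -c "
from h import *
st()"
```

```text
t 2.35 q [-1.215  0.276  0.781  0.004  2.253 -0.019] p [ 0.2081 -0.5237  0.7283] r 0.564 open 0.0855 gf 0.0 F [ 0.6 -1.1  1.1]
toolx [0.93  0.367 0.006] y [ 0.363 -0.917 -0.167] z [-0.056  0.158 -0.986] tilt 9.6
```

```bash
cat > fk.py <<'E'
import numpy as np, json
from scipy.optimize import least_squares
D=[json.loads(l) for l in open('log.txt')]
D.append([[-1.213,0.423866,1.630742,0,1.088581,-.019],[0.22978656,-0.58060905,0.23051002],0])
D=[d for d in D if abs(d[0][3])<.02]
q=np.array([d[0] for d in D]); p=np.array([d[1] for d in D]); r=np.hypot(p[:,0],p[:,1])
def fk(x,q):
    a,d,L1,L2,e,Lt,b=x; s=q[:,1]+q[:,2];t=s+q[:,4]
    return a+L1*np.sin(q[:,1])+b*np.cos(q[:,1])+L2*np.sin(s)+e*np.cos(s)+Lt*np.sin(t), d+L1*np.cos(q[:,1])-b*np.sin(q[:,1])+L2*np.cos(s)-e*np.sin(s)+Lt*np.cos(t)
def f(x):
    R,Z=fk(x,q); return np.r_[R-r,Z-p[:,2]]
s=least_squares(lambda x:np.r_[f(x),1e-4*x],[0,.3,.4,.4,0,.25,0]); 
if __name__=='__main__': print(s.x.round(4),f(s.x).round(4))
E
python3 fk.py
```

```text
[1.000e-04 3.123e-01 5.631e-01 4.849e-01 7.750e-02 3.009e-01 0.000e+00] [ 0.  0.  0. -0.  0. -0. -0.  0.  0.  0.  0. -0. -0.  0.]
```

The tilt persists after leaving the limit, which gives a way to do the job:

1. At the reach limit, with no tray, build a tool tilt of about 24° towards tray +x.
2. Grip the bar with the tilted tool, tray still level, pads flat on the bar sides.
3. Carry the tray level to the mat.
4. Turn about the tilted tool z by about 90–100°. The tray normal cones over, and it dips towards +x+y, the red corner.

First I move to azimuth ~29°, where pushing outwards sets the tilt direction right.

```bash
cat >> h.py <<'E'
def to(*targets):
    s,T=st(); p=s['tool_pos']
    for t in targets:
        d=T.T@(np.array(t)-p)*100; print('to',t,'cm tool',d.round(2),'len',np.linalg.norm(d).round(2)); p=np.array(t)
E
python3 -c "
from h import *
to((.45,-.2,.73),(.47,.26,.76))"
```

```text
t 2.35 q [-1.215  0.276  0.781  0.004  2.253 -0.019] p [ 0.2081 -0.5237  0.7283] r 0.564 open 0.0855 gf 0.0 F [ 0.6 -1.1  1.1]
toolx [0.93  0.367 0.006] y [ 0.363 -0.917 -0.167] z [-0.056  0.158 -0.986] tilt 9.6
to (0.45, -0.2, 0.73) cm tool [ 34.4  -20.91   3.6 ] len 40.41
to (0.47, 0.26, 0.76) cm tool [ 18.78 -41.94   4.2 ] len 46.14
```

Emit:
send_rows --plan '[[[2.87, -1.74, 0.3], 0, -1], [[2.87, -1.74, 0.3], 0, -1], [[2.87, -1.74, 0.3], 0, -1], [[2.87, -1.74, 0.3], 0, -1], [[2.87, -1.74, 0.3], 0, -1], [[2.87, -1.74, 0.3], 0, -1], [[2.87, -1.74, 0.3], 0, -1], [[2.87, -1.74, 0.3], 0, -1], [[2.87, -1.74, 0.3], 0, -1], [[2.87, -1.74, 0.3], 0, -1], [[2.87, -1.74, 0.3], 0, -1], [[2.87, -1.74, 0.3], 0, -1]]'

```text
t: 3.35
tool_pos: [0.4504, -0.1996, 0.732]
orientation: [-2.921, -0.557, 0.036]
ft_force: [-0.2, -0.3, -0.2]
opening: 0.0852
grasp_force: 0.0
```

Emit:
send_rows --plan '[[[1.34, -3, 0.3], 0, -1], [[1.34, -3, 0.3], 0, -1], [[1.34, -3, 0.3], 0, -1], [[1.34, -3, 0.3], 0, -1], [[1.34, -3, 0.3], 0, -1], [[1.34, -3, 0.3], 0, -1], [[1.34, -3, 0.3], 0, -1], [[1.34, -3, 0.3], 0, -1], [[1.34, -3, 0.3], 0, -1], [[1.34, -3, 0.3], 0, -1], [[1.34, -3, 0.3], 0, -1], [[1.34, -3, 0.3], 0, -1], [[1.34, -3, 0.3], 0, -1], [[1.34, -3, 0.3], 0, -1]]'

```text
t: 4.52
tool_pos: [0.4688, 0.2594, 0.7636]
orientation: [-2.919, -0.557, 0.035]
ft_force: [1.0, -0.7, -0.0]
opening: 0.0853
grasp_force: 0.0
```

```bash
python3 -c "
from h import *
to((.47,.26,.90),(.57,.315,.90))"
```

```text
t 4.52 q [0.387 0.136 0.88  0.199 2.107 1.685] p [0.4688 0.2594 0.7636] r 0.536 open 0.0853 gf 0.0 F [ 1.  -0.7 -0. ]
toolx [0.93  0.368 0.008] y [ 0.363 -0.916 -0.17 ] z [-0.055  0.161 -0.985] tilt 9.8
to (0.47, 0.26, 0.9) cm tool [  0.25  -2.34 -13.44] len 13.64
to (0.57, 0.315, 0.9) cm tool [11.32 -1.4   0.34] len 11.41
```

Emit:
send_rows --plan '[[[0, -0.6, -3.4], 0, -1], [[0, -0.6, -3.4], 0, -1], [[0, -0.6, -3.4], 0, -1], [[0, -0.6, -3.4], 0, -1], [[0, -0.6, -3.4], 0, -1], [[3.8, -0.5, 0], 0, -1], [[3.8, -0.5, 0], 0, -1], [[3.8, -0.5, 0], 0, -1], [[3.8, -0.5, 0], 0, -1], [[3.8, -0.5, 0], 0, -1], [[3.8, -0.5, 0], 0, -1]]'

```text
t: 5.43
tool_pos: [0.601, 0.3381, 0.8275]
orientation: [-2.889, -0.542, -0.052]
ft_force: [-0.5, 0.3, -0.7]
opening: 0.0856
grasp_force: 0.0
```

```bash
python3 -c "
from h import *
st()"
```

```text
t 5.43 q [0.413 0.57  0.089 0.276 2.382 1.823] p [0.601  0.3381 0.8275] r 0.69 open 0.0856 gf 0.0 F [-0.5  0.3 -0.7]
toolx [0.932 0.355 0.071] y [ 0.362 -0.912 -0.19 ] z [-0.003  0.203 -0.979] tilt 11.7
```

Emit:
send_rows --plan '[[[-3.8, 0, 1], 0, -1], [[-3.8, 0, 0], 0, -1], [[-3.8, 0, 0], 0, -1], [[-3.8, 0, 0], 0, -1], [[-3.8, 0, 0], 0, -1], [[0, 0, -4], 0, -1], [[0, 0, -4], 0, -1], [[0, 0, -4], 0, -1], [[0, 0, -4], 0, -1]]'

```text
t: 6.18
tool_pos: [0.4374, 0.2489, 0.9475]
orientation: [-2.883, -0.539, -0.059]
ft_force: [0.9, 0.9, 2.0]
opening: 0.0853
grasp_force: 0.0
```

```bash
python3 -c "
from h import *
st()"
```

```text
t 6.18 q [0.376 0.34  0.125 0.366 2.565 1.897] p [0.4374 0.2489 0.9475] r 0.503 open 0.0853 gf 0.0 F [0.9 0.9 2. ]
toolx [0.932 0.353 0.077] y [ 0.362 -0.912 -0.196] z [ 0.001  0.21  -0.978] tilt 12.1
```

Emit:
send_rows --plan '[[[4, 0, 0], 0, -1], [[4, 0, 0], 0, -1], [[4, 0, 0], 0, -1]]'

```text
t: 6.43
tool_pos: [0.5256, 0.2814, 0.9018]
orientation: [-2.87, -0.531, -0.09]
ft_force: [-0.9, 0.1, 0.3]
opening: 0.0853
grasp_force: 0.0
```

```bash
python3 -c "
from h import *
st()"
```

```text
t 6.43 q [0.368 0.451 0.09  0.335 2.47  1.849] p [0.5256 0.2814 0.9018] r 0.596 open 0.0853 gf 0.0 F [-0.9  0.1  0.3]
toolx [0.933 0.347 0.1  ] y [ 0.36  -0.91  -0.205] z [ 0.02   0.227 -0.974] tilt 13.2
```

```bash
cat > sim.py <<'E'
import numpy as np
from scipy.optimize import least_squares
X=[0,.3123,.5631,.4849,.0775,.3009]
lo=np.array([-.9,.09,.11]);hi=np.array([2.11,2.58,2.69])
def fk(q):
    a,d,L1,L2,e,Lt=X; s=q[0]+q[1];t=s+q[2]
    return np.array([L1*np.sin(q[0])+L2*np.sin(s)+e*np.cos(s)+Lt*np.sin(t), d+L1*np.cos(q[0])+L2*np.cos(s)-e*np.sin(s)+Lt*np.cos(t), t])
def ik(t,q0,w):
    f=lambda q:(fk(q)-t)*[1,1,w]
    return least_squares(f,np.clip(q0,lo+1e-4,hi-1e-4),bounds=(lo,hi)).x
E
python3 - <<'E'
from sim import *
# inner boundary, level
q=np.array([.25,1.33,1.56])
for z in(.15,.25,.35,.5,.65):
    qq=q
    for r in np.arange(.6,.1,-.02):
        qn=ik([r,z,np.pi],qq,.3)
        if np.abs(fk(qn)-[r,z,np.pi]).max()>2e-3: break
        qq=qn
    print('inner z',z,'r',round(r,2),qn.round(3))
    for w in(.1,.3,1.):
        qs=qq; 
        for k in range(6):
            c=fk(qs); qs=ik([c[0]-.04,c[1],c[2]],qs,w)
        c=fk(qs); print('   w',w,'r,z',c[:2].round(3),'inward tilt',np.degrees(c[2]-np.pi).round(1),qs.round(3))
# outward check: start r=.503,z=.9475 tilt approx
for w in(.1,.3,1.):
    qs=ik([.62,.85,np.pi],q,w)
    for k in range(3):
        c=fk(qs); qs=ik([c[0],c[1]+.04,c[2]],qs,w)
    print('up push w',w,fk(qs).round(3),qs.round(3))
E
```

```text
inner z 0.15 r 0.16 [-0.173  2.58   0.752]
   w 0.1 r,z [-0.012  0.176] inward tilt 48.3 [0.232 2.58  1.174]
   w 0.3 r,z [-0.006  0.234] inward tilt 8.6 [-0.869  2.58   1.58 ]
   w 1.0 r,z [0.025 0.232] inward tilt 1.4 [-0.9    2.58   1.487]
inner z 0.25 r 0.12 [-0.593  2.489  1.246]
   w 0.1 r,z [-0.098  0.261] inward tilt 25.8 [-0.9    2.58   1.911]
   w 0.3 r,z [-0.043  0.241] inward tilt 14.6 [-0.9    2.58   1.716]
   w 1.0 r,z [0.02  0.232] inward tilt 2.4 [-0.9    2.58   1.504]
inner z 0.35 r 0.12 [-0.699  2.301  1.54 ]
   w 0.1 r,z [-0.102  0.349] inward tilt 29.7 [-0.9    2.419  2.142]
   w 0.3 r,z [-0.035  0.347] inward tilt 16.2 [-0.9    2.367  1.957]
   w 1.0 r,z [0.036 0.345] inward tilt 2.7 [-0.9    2.345  1.743]
inner z 0.5 r 0.12 [-0.71   1.997  1.855]
   w 0.1 r,z [-0.102  0.505] inward tilt 27.6 [-0.9    2.088  2.435]
   w 0.3 r,z [-0.045  0.524] inward tilt 13.5 [-0.9    1.993  2.284]
   w 1.0 r,z [0.004 0.544] inward tilt 2.1 [-0.9    1.931  2.147]
inner z 0.65 r 0.12 [-0.636  1.661  2.117]
   w 0.1 r,z [-0.111  0.656] inward tilt 13.1 [-0.9    1.688  2.583]
   w 0.3 r,z [-0.09   0.674] inward tilt 5.4 [-0.9    1.626  2.511]
   w 1.0 r,z [-0.077  0.686] inward tilt 0.7 [-0.9    1.589  2.465]
up push w 0.1 [0.611 0.954 2.753] [0.379 0.09  2.284]
up push w 0.3 [0.582 0.911 2.997] [0.425 0.09  2.482]
up push w 1.0 [0.568 0.893 3.126] [0.453 0.09  2.583]
```

Emit:
send_rows --plan '[[[0.4, -0.8, -3.9], 0, -1], [[0.4, -0.8, -3.9], 0, -1], [[0.4, -0.8, -3.9], 0, -1], [[0.4, -0.8, -3.9], 0, -1]]'

```text
t: 6.77
tool_pos: [0.4625, 0.2546, 0.9562]
orientation: [-2.837, -0.52, -0.177]
ft_force: [-0.8, 0.3, 0.8]
opening: 0.0856
grasp_force: 0.0
```

```bash
python3 -c "
from h import *
st()"
```

```text
t 6.77 q [0.352 0.356 0.086 0.384 2.498 1.892] p [0.4625 0.2546 0.9562] r 0.528 open 0.0856 gf 0.0 F [-0.8  0.3  0.8]
toolx [0.929 0.332 0.163] y [ 0.363 -0.905 -0.223] z [ 0.074  0.266 -0.961] tilt 16.0
```

Emit:
send_rows --plan '[[[0.4, -0.8, -3.9], 0, -1], [[0.4, -0.8, -3.9], 0, -1], [[0.4, -0.8, -3.9], 0, -1], [[0.4, -0.8, -3.9], 0, -1]]'

```text
t: 7.1
tool_pos: [0.4054, 0.2278, 0.9972]
orientation: [-2.803, -0.505, -0.25]
ft_force: [0.0, 0.1, 0.2]
opening: 0.0852
grasp_force: 0.0
```

```bash
python3 -c "
from h import *
st()"
```

```text
t 7.1 q [0.323 0.272 0.086 0.443 2.519 1.933] p [0.4054 0.2278 0.9972] r 0.465 open 0.0852 gf 0.0 F [0.  0.1 0.2]
toolx [0.924 0.315 0.217] y [ 0.364 -0.899 -0.243] z [ 0.118  0.304 -0.945] tilt 19.0
```

Up and outward pushes at the limit reliably tip the tool outwards, about 3–4° per 4 rows, at r ≈ 0.47–0.6. That is exactly the mat's radius. So the plan changes to: level the tool, pick up the tray level, turn it so the red corner faces the base, and tip it by pushing up at the limit above the mat. First I have to cancel the present tilt by pushing at the opposite azimuth (~-105°).

```bash
python3 -c "
from h import *
to((.46,0,.82),(.32,-.38,.82),(-.13,-.5,.82))"
```

```text
t 7.1 q [0.323 0.272 0.086 0.443 2.519 1.933] p [0.4054 0.2278 0.9972] r 0.465 open 0.0852 gf 0.0 F [0.  0.1 0.2]
toolx [0.924 0.315 0.217] y [ 0.364 -0.899 -0.243] z [ 0.118  0.304 -0.945] tilt 19.0
to (0.46, 0, 0.82) cm tool [-5.99 26.78 10.48] len 29.37
to (0.32, -0.38, 0.82) cm tool [-24.92  29.07 -13.2 ] len 40.5
to (-0.13, -0.5, 0.82) cm tool [-45.36  -5.59  -8.98] len 46.57
```

Emit:
send_rows --plan '[[[-0.75, 3.35, 1.31], 0, -1], [[-0.75, 3.35, 1.31], 0, -1], [[-0.75, 3.35, 1.31], 0, -1], [[-0.75, 3.35, 1.31], 0, -1], [[-0.75, 3.35, 1.31], 0, -1], [[-0.75, 3.35, 1.31], 0, -1], [[-0.75, 3.35, 1.31], 0, -1], [[-0.75, 3.35, 1.31], 0, -1], [[-2.27, 2.64, -1.2], 0, -1], [[-2.27, 2.64, -1.2], 0, -1], [[-2.27, 2.64, -1.2], 0, -1], [[-2.27, 2.64, -1.2], 0, -1], [[-2.27, 2.64, -1.2], 0, -1], [[-2.27, 2.64, -1.2], 0, -1], [[-2.27, 2.64, -1.2], 0, -1], [[-2.27, 2.64, -1.2], 0, -1], [[-2.27, 2.64, -1.2], 0, -1], [[-2.27, 2.64, -1.2], 0, -1], [[-2.27, 2.64, -1.2], 0, -1]]'

```text
t: 8.68
tool_pos: [0.319, -0.3735, 0.8259]
orientation: [-2.805, -0.504, -0.246]
ft_force: [1.0, -0.2, -0.3]
opening: 0.0853
grasp_force: 0.0
```

Emit:
send_rows --plan '[[[-3.78, -0.47, -0.75], 0, -1], [[-3.78, -0.47, -0.75], 0, -1], [[-3.78, -0.47, -0.75], 0, -1], [[-3.78, -0.47, -0.75], 0, -1], [[-3.78, -0.47, -0.75], 0, -1], [[-3.78, -0.47, -0.75], 0, -1], [[-3.78, -0.47, -0.75], 0, -1], [[-3.78, -0.47, -0.75], 0, -1], [[-3.78, -0.47, -0.75], 0, -1], [[-3.78, -0.47, -0.75], 0, -1], [[-3.78, -0.47, -0.75], 0, -1], [[-3.78, -0.47, -0.75], 0, -1]]'

```text
t: 9.68
tool_pos: [-0.1315, -0.4915, 0.8282]
orientation: [-2.806, -0.505, -0.244]
ft_force: [0.7, -1.1, -0.3]
opening: 0.0855
grasp_force: 0.0
```

```bash
python3 -c "
from h import *
to((-.13,-.5,.92))"
```

```text
t 9.68 q [-1.869  0.358  0.464  0.046  2.647 -0.617] p [-0.1315 -0.4915  0.8282] r 0.509 open 0.0855 gf 0.0 F [ 0.7 -1.1 -0.3]
toolx [0.925 0.316 0.213] y [ 0.363 -0.9   -0.242] z [ 0.115  0.301 -0.947] tilt 18.8
to (-0.13, -0.5, 0.92) cm tool [ 1.83 -1.4  -8.93] len 9.22
```

Emit:
send_rows --plan '[[[0.8, -0.9, -3.8], 0, -1], [[0.8, -0.9, -3.8], 0, -1], [[0.8, -0.9, -3.8], 0, -1], [[0.8, -0.9, -3.8], 0, -1]]'

```text
t: 10.02
tool_pos: [-0.1166, -0.4546, 0.881]
orientation: [-2.89, -0.519, -0.197]
ft_force: [-0.1, 0.3, -0.0]
opening: 0.0854
grasp_force: 0.0
```

```bash
python3 -c "
from h import *
st()"
```

```text
t 10.02 q [-1.865  0.31   0.38   0.064  2.689 -0.596] p [-0.1166 -0.4546  0.881 ] r 0.469 open 0.0854 gf 0.0 F [-0.1  0.3 -0. ]
toolx [0.93  0.33  0.165] y [ 0.356 -0.919 -0.171] z [ 0.095  0.218 -0.971] tilt 13.7
```

Emit:
send_rows --plan '[[[0.6, -0.7, -3.9], 0, -1], [[0.6, -0.7, -3.9], 0, -1], [[0.6, -0.7, -3.9], 0, -1], [[0.6, -0.7, -3.9], 0, -1], [[0.6, -0.7, -3.9], 0, -1], [[0.6, -0.7, -3.9], 0, -1]]'

```text
t: 10.52
tool_pos: [-0.1013, -0.3998, 0.9357]
orientation: [-3.022, -0.537, -0.121]
ft_force: [-0.3, 0.0, 0.7]
opening: 0.0853
grasp_force: 0.0
```

```bash
python3 -c "
from h import *
st()"
```

```text
t 10.52 q [-1.875  0.218  0.332  0.085  2.689 -0.581] p [-0.1013 -0.3998  0.9357] r 0.412 open 0.0853 gf 0.0 F [-0.3  0.   0.7]
toolx [0.936 0.341 0.09 ] y [ 0.346 -0.936 -0.055] z [ 0.065  0.083 -0.994] tilt 6.0
```

Emit:
send_rows --plan '[[[-2.5, -1, -3], 0, -1], [[-2.5, -1, -3], 0, -1], [[-2, -1, -3.2], 0, -1], [[0, 0, -3.9], 0, -1]]'

```text
t: 10.85
tool_pos: [-0.1762, -0.3826, 0.9517]
orientation: [-3.087, -0.541, -0.063]
ft_force: [0.1, -0.8, -0.6]
opening: 0.0856
grasp_force: 0.0
```

```bash
python3 -c "
from h import *
st()"
```

```text
t 10.85 q [-2.05   0.244  0.238  0.063  2.688 -0.77 ] p [-0.1762 -0.3826  0.9517] r 0.421 open 0.0856 gf 0.0 F [ 0.1 -0.8 -0.6]
toolx [0.94  0.34  0.041] y [ 0.34 -0.94  0.  ] z [ 0.038  0.014 -0.999] tilt 2.3
```

Tool nearly level (2.3°). Now transit to above the tray.

```bash
python3 -c "
from h import *
to((.25,-.42,.80),(.50,-.05,.55),(.541,.1985,.25))"
```

```text
t 10.85 q [-2.05   0.244  0.238  0.063  2.688 -0.77 ] p [-0.1762 -0.3826  0.9517] r 0.421 open 0.0856 gf 0.0 F [ 0.1 -0.8 -0.6]
toolx [0.94  0.34  0.041] y [ 0.34 -0.94  0.  ] z [ 0.038  0.014 -0.999] tilt 2.3
to (0.25, -0.42, 0.8) cm tool [38.15 18.01 16.74] len 45.39
to (0.5, -0.05, 0.55) cm tool [ 35.05 -26.3   26.44] len 51.18
to (0.541, 0.1985, 0.25) cm tool [ 11.08 -21.98  30.47] len 39.17
```

Emit:
send_rows --plan '[[[3.18, 1.5, 1.39], 0, -1], [[3.18, 1.5, 1.39], 0, -1], [[3.18, 1.5, 1.39], 0, -1], [[3.18, 1.5, 1.39], 0, -1], [[3.18, 1.5, 1.39], 0, -1], [[3.18, 1.5, 1.39], 0, -1], [[3.18, 1.5, 1.39], 0, -1], [[3.18, 1.5, 1.39], 0, -1], [[3.18, 1.5, 1.39], 0, -1], [[3.18, 1.5, 1.39], 0, -1], [[3.18, 1.5, 1.39], 0, -1], [[3.18, 1.5, 1.39], 0, -1]]'

```text
t: 11.85
tool_pos: [0.2547, -0.4169, 0.8017]
orientation: [-3.089, -0.547, -0.063]
ft_force: [0.1, -1.2, -0.6]
opening: 0.0854
grasp_force: 0.0
```

Emit:
send_rows --plan '[[[2.5, -1.88, 1.89], 0, -1], [[2.5, -1.88, 1.89], 0, -1], [[2.5, -1.88, 1.89], 0, -1], [[2.5, -1.88, 1.89], 0, -1], [[2.5, -1.88, 1.89], 0, -1], [[2.5, -1.88, 1.89], 0, -1], [[2.5, -1.88, 1.89], 0, -1], [[2.5, -1.88, 1.89], 0, -1], [[2.5, -1.88, 1.89], 0, -1], [[2.5, -1.88, 1.89], 0, -1], [[2.5, -1.88, 1.89], 0, -1], [[2.5, -1.88, 1.89], 0, -1], [[2.5, -1.88, 1.89], 0, -1], [[2.5, -1.88, 1.89], 0, -1]]'

```text
t: 13.02
tool_pos: [0.5011, -0.0457, 0.5504]
orientation: [-3.088, -0.546, -0.064]
ft_force: [0.6, -0.0, -0.3]
opening: 0.0852
grasp_force: 0.0
```

Emit:
send_rows --plan '[[[0.92, -1.83, 2.54], 0, -1], [[0.92, -1.83, 2.54], 0, -1], [[0.92, -1.83, 2.54], 0, -1], [[0.92, -1.83, 2.54], 0, -1], [[0.92, -1.83, 2.54], 0, -1], [[0.92, -1.83, 2.54], 0, -1], [[0.92, -1.83, 2.54], 0, -1], [[0.92, -1.83, 2.54], 0, -1], [[0.92, -1.83, 2.54], 0, -1], [[0.92, -1.83, 2.54], 0, -1], [[0.92, -1.83, 2.54], 0, -1], [[0.92, -1.83, 2.54], 0, -1]]'

```text
t: 14.02
tool_pos: [0.5405, 0.2015, 0.2494]
orientation: [-3.087, -0.546, -0.063]
ft_force: [0.7, 0.0, 0.2]
opening: 0.0854
grasp_force: 0.0
```

Emit:
send_rows --plan '[[[0, 0, 0], -7, -1], [[0, 0, 0], -7, -1], [[0, 0, 0], -7, -1], [[0, 0, 0], -7, -1], [[0, 0, 0], -7, -1], [[0, 0, 0], -7, -1], [[0, 0, 0], -7, -1], [[0, 0, 0], -7, -1], [[0, 0, 0], -7, -1], [[0, 0, 0], -7, -1], [[0, 0, 0], -7, -1], [[0, 0, 0], -7, -1], [[0, 0, 0], -7, -1], [[0, 0, 0], -7, -1], [[0, 0, 0], -7, -1], [[0, 0, 0], -7, -1], [[0, 0, 0], -7, -1], [[0, 0, 0], -7, -1], [[0, 0, 0], -7, -1]]'

```text
t: 15.6
tool_pos: [0.5406, 0.2005, 0.2505]
orientation: [0.715, 3.023, 0.033]
ft_force: [0.3, 0.3, -0.7]
opening: 0.0854
grasp_force: 0.0
```

```bash
python3 -c "
from h import *
s,T=st()
print(np.degrees(np.arctan2(T[1,0],T[0,0])))"
```

```text
t 15.6 q [ 3.350e-01  3.130e-01  1.749e+00 -1.000e-03  1.039e+00 -7.710e-01] p [0.5406 0.2005 0.2505] r 0.577 open 0.0854 gf 0.0 F [ 0.3  0.3 -0.7]
toolx [-0.893  0.448 -0.029] y [0.447 0.894 0.029] z [ 0.038  0.013 -0.999] tilt 2.3
153.35890178396357
```

Emit:
send_rows --plan '[[[0, 0, 2.5], -6.2, -1], [[0, 0, 2.5], -6.2, -1], [[0, 0, 2.5], -6.3, -1], [[0, 0, 2.5], -6.3, -1]]'

```text
t: 15.93
tool_pos: [0.5446, 0.2018, 0.1498]
orientation: [0.045, 3.102, 0.021]
ft_force: [0.5, 1.0, 0.5]
opening: 0.0855
grasp_force: 0.0
```

```bash
python3 -c "
from h import *
to((.541,.1988,.057)); s,T=st(); print(np.degrees(np.arctan2(T[1,0],T[0,0])))
im=capture('side')[240:400,160:370]; cv2.imwrite('pics/c1.png',cv2.resize(im[...,::-1],None,fx=3,fy=3))"
```

```text
t 15.93 q [ 3.350e-01  4.490e-01  1.814e+00 -1.000e-03  8.370e-01 -1.206e+00] p [0.5446 0.2018 0.1498] r 0.581 open 0.0855 gf 0.0 F [0.5 1.  0.5]
toolx [-0.999  0.029 -0.039] y [0.029 0.999 0.014] z [ 0.039  0.013 -0.999] tilt 2.4
to (0.541, 0.1988, 0.057) cm tool [ 0.71 -0.44  9.25] len 9.29
t 15.93 q [ 3.350e-01  4.490e-01  1.814e+00 -1.000e-03  8.370e-01 -1.206e+00] p [0.5446 0.2018 0.1498] r 0.581 open 0.0855 gf 0.0 F [0.5 1.  0.5]
toolx [-0.999  0.029 -0.039] y [0.029 0.999 0.014] z [ 0.039  0.013 -0.999] tilt 2.4
178.32856662543756
```

View pics/c1.png

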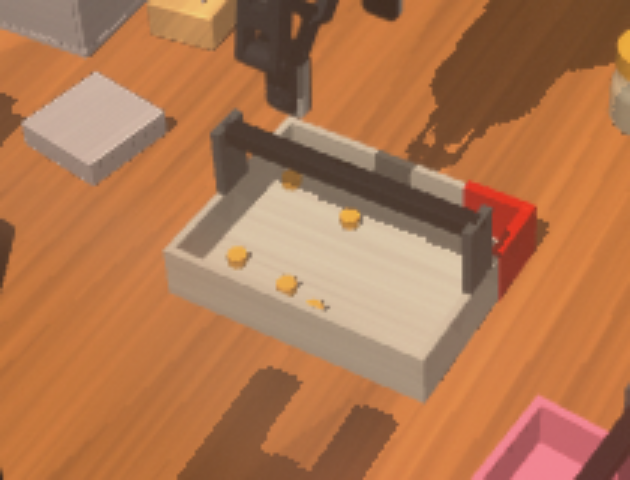

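The tray's bar runs from (232,130) to (470,222) in the crop, with the gripper above it at (280,70), and all five blanks are inside. Now I descend and close gently.

Emit:
send_rows --plan '[[[0.09, -0.055, 1.16], 0, -1], [[0.09, -0.055, 1.16], 0, -1], [[0.09, -0.055, 1.16], 0, -1], [[0.09, -0.055, 1.16], 0, -1], [[0.09, -0.055, 1.16], 0, -1], [[0.09, -0.055, 1.16], 0, -1], [[0.09, -0.055, 1.16], 0, -1], [[0.09, -0.055, 1.16], 0, -1], [[0, 0, 0], 0, 0], [[0, 0, 0], 0, 0.5], [[0, 0, 0], 0, 1], [[0, 0, 0], 0, 1], [[0, 0, 0], 0, 1], [[0, 0, 0], 0, 1], [[0, 0, 0], 0, 1], [[0, 0, 0], 0, 1]]' --grip_force 80

```text
t: 17.32
tool_pos: [0.5409, 0.1982, 0.0574]
orientation: [0.052, 3.103, 0.02]
ft_force: [-0.4, 0.3, 6.3]
opening: 0.0103
grasp_force: 78.3
```

```bash
python3 -c "
from h import *
st()
im=capture('side')[220:400,140:370]; cv2.imwrite('pics/c2.png',cv2.resize(im[...,::-1],None,fx=3,fy=3))"
```

```text
t 17.32 q [ 0.331  0.59   1.858 -0.002  0.654 -1.205] p [0.5409 0.1982 0.0574] r 0.576 open 0.0103 gf 78.3 F [-0.4  0.3  6.3]
toolx [-0.999  0.034 -0.038] y [0.033 0.999 0.013] z [ 0.039  0.012 -0.999] tilt 2.3
```

View pics/c2.png

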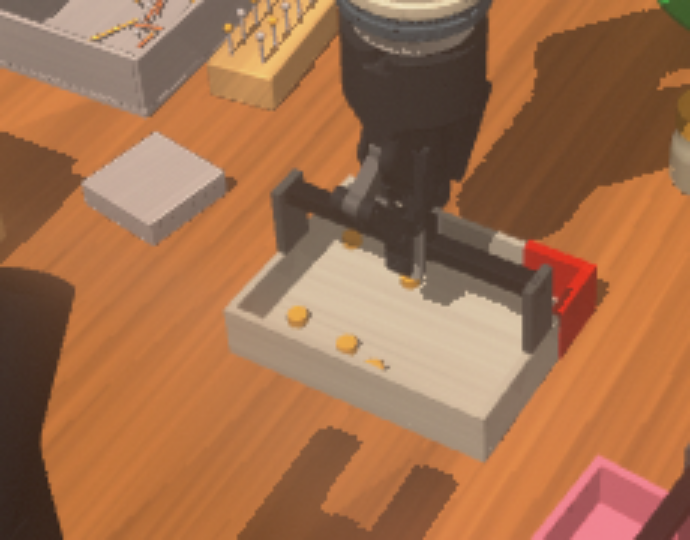

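The bar is gripped at its middle and the blanks are undisturbed. Now lift smoothly, then carry level.

Emit:
send_rows --plan '[[[0, 0, -0.3], 0, 1], [[0, 0, -0.7], 0, 1], [[0, 0, -1.2], 0, 1], [[0, 0, -1.8], 0, 1], [[0, 0, -2.2], 0, 1], [[0, 0, -2.2], 0, 1], [[0, 0, -2.2], 0, 1], [[0, 0, -2.2], 0, 1], [[0, 0, -2.2], 0, 1], [[0, 0, -2.2], 0, 1], [[0, 0, -1.8], 0, 1], [[0, 0, -1.2], 0, 1], [[0, 0, -0.6], 0, 1], [[0, 0, -0.2], 0, 1]]'

```text
t: 18.53
tool_pos: [0.5327, 0.1955, 0.2678]
orientation: [0.052, 3.102, 0.02]
ft_force: [0.2, -0.3, -4.0]
opening: 0.0106
grasp_force: 78.1
```

```bash
python3 -c "
from h import *
to((.473,-.235,.3))
cv2.imwrite('pics/s3.png',capture('side')[...,::-1])"
```

```text
t 18.53 q [ 3.310e-01  2.790e-01  1.753e+00 -1.000e-03  1.069e+00 -1.205e+00] p [0.5327 0.1955 0.2678] r 0.567 open 0.0106 gf 78.1 F [ 0.2 -0.3 -4. ]
toolx [-0.999  0.034 -0.039] y [0.033 0.999 0.014] z [ 0.039  0.012 -0.999] tilt 2.3
to (0.473, -0.235, 0.3) cm tool [  4.37 -43.18  -3.98] len 43.58
```

View pics/s3.png

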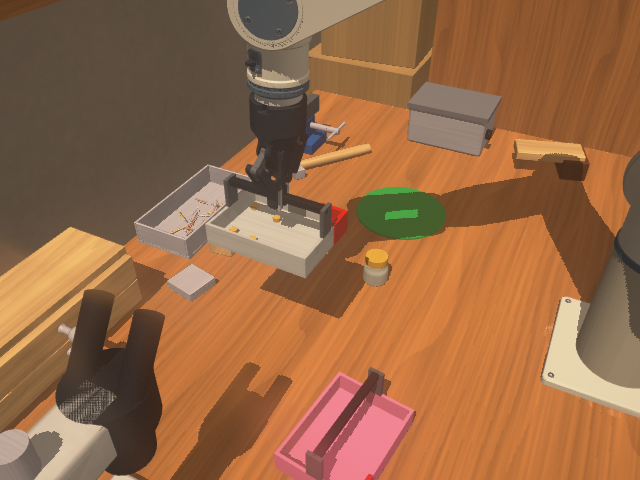

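The tray is held level at (275,235), all clear of the bench. Now carry it to above the mat.

Emit:
send_rows --plan '[[[0.04, -0.5, -0.04], 0, 1], [[0.1, -1, -0.1], 0, 1], [[0.16, -1.6, -0.15], 0, 1], [[0.2, -2.1, -0.2], 0, 1], [[0.25, -2.5, -0.23], 0, 1], [[0.25, -2.5, -0.23], 0, 1], [[0.25, -2.5, -0.23], 0, 1], [[0.25, -2.5, -0.23], 0, 1], [[0.25, -2.5, -0.23], 0, 1], [[0.25, -2.5, -0.23], 0, 1], [[0.25, -2.5, -0.23], 0, 1], [[0.25, -2.5, -0.23], 0, 1], [[0.25, -2.5, -0.23], 0, 1], [[0.25, -2.5, -0.23], 0, 1], [[0.25, -2.5, -0.23], 0, 1], [[0.25, -2.5, -0.23], 0, 1], [[0.25, -2.5, -0.23], 0, 1], [[0.2, -2, -0.23], 0, 1], [[0.1, -1.4, -0.4], 0, 1], [[0.05, -0.7, -0.8], 0, 1]]'

```text
t: 20.25
tool_pos: [0.4739, -0.2232, 0.307]
orientation: [0.056, 3.107, 0.021]
ft_force: [0.4, 0.4, -3.6]
opening: 0.0102
grasp_force: 78.1
```

Emit:
send_rows --plan '[[[0, -0.3, -1.2], 0.6, 1], [[0, 0, -1.7], 1.5, 1], [[0, 0, -2.2], 3, 1], [[0, 0, -2.4], 4, 1], [[0, 0, -2.4], 4, 1], [[0, 0, -2.4], 4, 1], [[0, 0, -2.4], 4, 1], [[0, 0, -2.4], 4, 1], [[0, 0, -2.4], 4, 1], [[0, 0, -2.4], 4, 1], [[0, 0, -2.4], 4, 1], [[0, 0, -2.4], 4, 1], [[0, 0, -2.4], 4, 1], [[0, 0, -2.4], 4, 1], [[0, 0, -2.4], 4, 1], [[0, 0, -2.4], 4, 1], [[0, 0, -2.4], 4, 1], [[0, 0, -2.4], 3, 1], [[0, 0, -2.2], 2, 1], [[0, 0, -1.8], 1, 1]]'

```text
t: 21.92
tool_pos: [0.4582, -0.2295, 0.7608]
orientation: [1.768, 2.567, 0.048]
ft_force: [0.3, -0.1, -3.5]
opening: 0.0101
grasp_force: 78.2
```

```bash
python3 -c "
from h import *
to((.475,-.238,.92)); s,T=st(False); print(np.degrees(np.arctan2(T[1,0],T[0,0])))
im=capture('top'); cv2.imwrite('pics/t4.png',im[130:400,250:590,::-1])"
```

```text
t 21.92 q [-0.504  0.089  0.929  0.033  2.095 -0.852] p [ 0.4582 -0.2295  0.7608] r 0.512 open 0.0101 gf 78.2 F [ 0.3 -0.1 -3.5]
toolx [-0.356  0.934 -0.003] y [0.934 0.356 0.039] z [ 0.038  0.012 -0.999] tilt 2.3
to (0.475, -0.238, 0.92) cm tool [ -1.43   1.89 -15.86] len 16.04
t 21.92 q [-0.504  0.089  0.929  0.033  2.095 -0.852] p [ 0.4582 -0.2295  0.7608] r 0.512 open 0.0101 gf 78.2 F [ 0.3 -0.1 -3.5]
toolx [-0.356  0.934 -0.003] y [0.934 0.356 0.039] z [ 0.038  0.012 -0.999] tilt 2.3
110.86650169131879
```

View pics/t4.png

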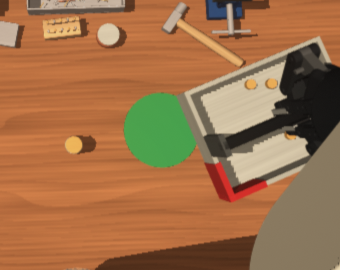

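The tray is over the mat seen from above (parallax shifts it right), with the red corner at (228,195) towards the base and the blanks inside. Now I push up into the limit so the tool tips outwards and the tray dips at the red corner.

Emit:
send_rows --plan '[[[-0.2, 0.2, -1.8], 0, 1], [[-0.2, 0.2, -2.2], 0, 1], [[-0.2, 0.2, -2.2], 0, 1], [[-0.2, 0.2, -2.2], 0, 1], [[-0.2, 0.2, -2.2], 0, 1], [[-0.2, 0.2, -2.2], 0, 1], [[-0.2, 0.2, -2.2], 0, 1], [[0, 0, -2.5], 0, 1], [[0, 0, -2.5], 0, 1], [[0, 0, -2.5], 0, 1]]'

```text
t: 22.8
tool_pos: [0.4481, -0.2297, 0.9361]
orientation: [1.756, 2.554, 0.053]
ft_force: [-1.2, 0.4, -2.0]
opening: 0.0107
grasp_force: 80.6
```

```bash
python3 -c "
from h import *
st()"
```

```text
t 22.8 q [-0.516  0.372  0.09   0.063  2.635 -0.826] p [ 0.4481 -0.2297  0.9361] r 0.504 open 0.0107 gf 80.6 F [-1.2  0.4 -2. ]
toolx [-0.358  0.934 -0.015] y [0.932 0.358 0.052] z [ 0.053  0.005 -0.999] tilt 3.1
```

Emit:
send_rows --plan '[[[-0.9, 0.8, -3.5], 0, 1], [[-0.9, 0.8, -3.5], 0, 1], [[-0.9, 0.8, -3.5], 0, 1], [[-0.9, 0.8, -3.5], 0, 1], [[-0.9, 0.8, -3.5], 0, 1], [[-0.9, 0.8, -3.5], 0, 1]]'

```text
t: 23.3
tool_pos: [0.414, -0.217, 0.9695]
orientation: [1.708, 2.479, 0.072]
ft_force: [0.1, 0.3, -2.4]
opening: 0.0105
grasp_force: 80.6
```

```bash
python3 -c "
from h import *
st()"
```

```text
t 23.3 q [-0.533  0.306  0.087  0.077  2.614 -0.829] p [ 0.414  -0.217   0.9695] r 0.467 open 0.0105 gf 80.6 F [ 0.1  0.3 -2.4]
toolx [-0.351  0.933 -0.08 ] y [0.927 0.358 0.113] z [ 0.134 -0.034 -0.99 ] tilt 7.9
```

Emit:
send_rows --plan '[[[-1.7, 1.5, -2.5], 0, 1], [[-2, 1.8, -2.5], 0, 1], [[-2, 1.8, -2.5], 0, 1], [[-2, 1.8, -2.5], 0, 1], [[-2, 1.8, -2.5], 0, 1], [[-2, 1.8, -2.5], 0, 1]]'

```text
t: 23.8
tool_pos: [0.4581, -0.2425, 0.9625]
orientation: [1.66, 2.407, 0.09]
ft_force: [0.4, -0.2, -3.1]
opening: 0.0105
grasp_force: 80.6
```

```bash
python3 -c "
from h import *
st()"
```

```text
t 23.8 q [-0.537  0.332  0.088  0.078  2.5   -0.833] p [ 0.4581 -0.2425  0.9625] r 0.518 open 0.0105 gf 80.6 F [ 0.4 -0.2 -3.1]
toolx [-0.34   0.93  -0.142] y [0.916 0.361 0.172] z [ 0.211 -0.072 -0.975] tilt 12.9
```

Emit:
send_rows --plan '[[[-1, 1, -3.5], 0, 1], [[-1, 1, -3.5], 0, 1], [[-1, 1, -3.5], 0, 1], [[-1, 1, -3.5], 0, 1], [[-2.1, 1.9, -2.5], 0, 1], [[-2.1, 1.9, -2.5], 0, 1], [[-2.1, 1.9, -2.5], 0, 1], [[-2.1, 1.9, -2.5], 0, 1], [[-2.1, 1.9, -2.5], 0, 1]]'

```text
t: 24.55
tool_pos: [0.4555, -0.2433, 0.9975]
orientation: [1.574, 2.277, 0.119]
ft_force: [-0.0, 0.1, -2.7]
opening: 0.0105
grasp_force: 80.6
```

```bash
python3 -c "
from h import *
st()"
```

```text
t 24.55 q [-0.55   0.283  0.087  0.092  2.393 -0.831] p [ 0.4555 -0.2433  0.9975] r 0.516 open 0.0105 gf 80.6 F [-0.   0.1 -2.7]
toolx [-0.308  0.918 -0.251] y [0.887 0.373 0.274] z [ 0.345 -0.138 -0.928] tilt 21.8
```

Emit:
send_rows --plan '[[[-1.3, 1.4, -3.3], 0, 1], [[-1.3, 1.4, -3.3], 0, 1], [[-1.3, 1.4, -3.3], 0, 1], [[-1.3, 1.4, -3.3], 0, 1], [[-2.2, 2.1, -2.3], 0, 1], [[-2.2, 2.1, -2.3], 0, 1], [[-2.2, 2.1, -2.3], 0, 1], [[-2.2, 2.1, -2.3], 0, 1], [[-2.2, 2.1, -2.3], 0, 1], [[0, 0, 0], 0, 1]]'

```text
t: 25.38
tool_pos: [0.4532, -0.2372, 1.0413]
orientation: [1.478, 2.132, 0.148]
ft_force: [-0.9, -0.2, -3.2]
opening: 0.0102
grasp_force: 80.6
```

```bash
cat >> h.py <<'E'
def tray():
    s,T=st(); G=R.from_rotvec([0.052,3.103,0.02]).as_matrix(); pg=np.array([.5409,.1982,.0574])
    W=R.from_euler('z',178.3,degrees=True).as_matrix(); o=np.array([.541,.1985,0])
    A=T@G.T@W; to=s['tool_pos']+T@G.T@(o-pg)
    g=A.T@[0,0,-1]; c=to+A@[.08,.06,.005]
    print('gravity in tray',g.round(3),'tilt',np.degrees(np.arccos(-g[2])).round(1),'red corner',c.round(3),'dist from mat ctr',np.hypot(*(c[:2]-[.473,-.238])).round(3))
    return A,to
E
python3 -c "
from h import *
A,o=tray()
for n in('top','side'):
  print(n,proj(n,[o+A@[.08,.06,.005],o+A@[0,0,.01],o+A@[-.08,-.06,.005]]).round(0).tolist())
im=np.hstack([cv2.resize(capture('top')[:,200:600],(400,480)),cv2.resize(capture('side')[:,200:600],(400,480))])
cv2.imwrite('pics/b5.png',im[...,::-1])"
```

```text
t 25.38 q [-0.551  0.23   0.087  0.101  2.272 -0.822] p [ 0.4532 -0.2372  1.0413] r 0.512 open 0.0102 gf 80.6 F [-0.9 -0.2 -3.2]
toolx [-0.256  0.896 -0.364] y [0.837 0.394 0.381] z [ 0.484 -0.207 -0.85 ] tilt 31.8
gravity in tray [ 0.333  0.368 -0.868] tilt 29.8 red corner [ 0.405 -0.198  0.947] dist from mat ctr 0.079
top [[616.0, 307.0], [746.0, 186.0], [910.0, 14.0]]
side [[518.0, -417.0], [477.0, -466.0], [434.0, -500.0]]
```

View pics/b5.png

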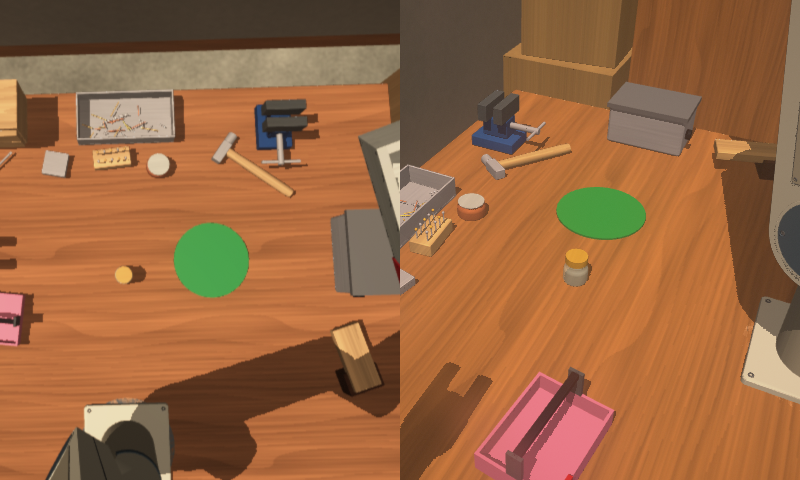

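The tray is now out of both views and no blanks lie on the bench. I'll lower it keeping the tilt, and centre the corner over the mat.

```bash
python3 -c "
from h import *
to((.51,-.265,.35))"
```

```text
t 25.48 q [-0.551  0.23   0.087  0.101  2.274 -0.822] p [ 0.4527 -0.2369  1.0411] r 0.511 open 0.0105 gf 80.6 F [-0.1  0.1 -3.5]
toolx [-0.256  0.896 -0.363] y [0.837 0.393 0.38 ] z [ 0.483 -0.206 -0.851] tilt 31.7
to (0.51, -0.265, 0.35) cm tool [ 21.09 -22.56  62.16] len 69.4
```

Emit:
send_rows --plan '[[[0.21, -0.22, 0.62], 0, 1], [[0.42, -0.45, 1.24], 0, 1], [[0.63, -0.68, 1.86], 0, 1], [[0.84, -0.9, 2.48], 0, 1], [[0.84, -0.9, 2.48], 0, 1], [[0.84, -0.9, 2.48], 0, 1], [[0.84, -0.9, 2.48], 0, 1], [[0.84, -0.9, 2.48], 0, 1], [[0.84, -0.9, 2.48], 0, 1], [[0.84, -0.9, 2.48], 0, 1], [[0.84, -0.9, 2.48], 0, 1], [[0.84, -0.9, 2.48], 0, 1], [[0.84, -0.9, 2.48], 0, 1], [[0.84, -0.9, 2.48], 0, 1], [[0.84, -0.9, 2.48], 0, 1], [[0.84, -0.9, 2.48], 0, 1], [[0.84, -0.9, 2.48], 0, 1], [[0.84, -0.9, 2.48], 0, 1], [[0.84, -0.9, 2.48], 0, 1], [[0.84, -0.9, 2.48], 0, 1]]'

```text
t: 27.15
tool_pos: [0.4946, -0.2576, 0.5293]
orientation: [1.479, 2.134, 0.148]
ft_force: [1.1, 0.5, -3.4]
opening: 0.0103
grasp_force: 80.6
```

Emit:
send_rows --plan '[[[0.84, -0.9, 2.48], 0, 1], [[0.84, -0.9, 2.48], 0, 1], [[0.84, -0.9, 2.48], 0, 1], [[0.84, -0.9, 2.48], 0, 1], [[0.63, -0.68, 1.86], 0, 1], [[0.42, -0.45, 1.24], 0, 1], [[0.21, -0.22, 0.62], 0, 1], [[0, 0, 0], 0, 1], [[0, 0, 0], 0, 1]]'

```text
t: 27.9
tool_pos: [0.5079, -0.2642, 0.3799]
orientation: [1.479, 2.133, 0.148]
ft_force: [-0.5, 0.1, -2.5]
opening: 0.0106
grasp_force: 80.6
```

```bash
python3 -c "
from h import *
A,o=tray()
a=capture('top');b=capture('side'); out=[]
for n,im in(('top',a),('side',b)):
  u,v=proj(n,o+A@[0,0,.02])[0].astype(int); print(u,v)
  u=min(max(u,100),540);v=min(max(v,90),390)
  out.append(cv2.resize(im[v-90:v+90,u-100:u+100],(800,720) if 0 else (400,360),interpolation=cv2.INTER_CUBIC))
cv2.imwrite('pics/b6.png',np.hstack(out)[...,::-1])"
```

```text
t 27.9 q [-0.537 -0.025  1.946  0.112  0.674 -0.964] p [ 0.5079 -0.2642  0.3799] r 0.572 open 0.0106 gf 80.6 F [-0.5  0.1 -2.5]
toolx [-0.256  0.896 -0.363] y [0.837 0.393 0.38 ] z [ 0.483 -0.207 -0.851] tilt 31.7
gravity in tray [ 0.332  0.367 -0.869] tilt 29.7 red corner [ 0.46  -0.225  0.286] dist from mat ctr 0.019
459 225
398 51
```

View pics/b6.png

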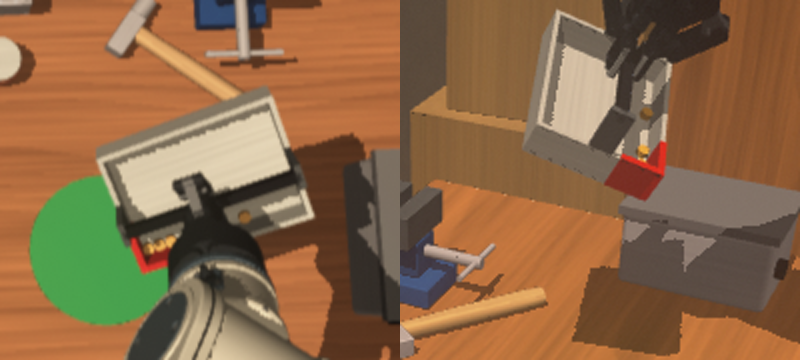

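Four blanks are in the red corner (top crop 160,245), and one hangs along the +y wall (245,217). Turning the tool by -20° shifts the slope along that wall towards the corner.

Emit:
send_rows --plan '[[[0, 0, 0], -2, 1], [[0, 0, 0], -4, 1], [[0, 0, 0], -5, 1], [[0, 0, 0], -5, 1], [[0, 0, 0], -4, 1], [[0, 0, 0], -2, 1], [[0, 0, 0], 0, 1], [[0, 0, 0], 0, 1], [[0, 0, 0], 0, 1], [[0, 0, 0], 0, 1], [[0, 0, 0], 0, 1], [[0, 0, 0], 0, 1]]'

```text
t: 29.0
tool_pos: [0.5077, -0.2641, 0.3797]
orientation: [1.042, 2.369, 0.008]
ft_force: [0.6, -0.3, -2.4]
opening: 0.0097
grasp_force: 80.7
```

```bash
python3 -c "
from h import *
A,o=tray()
a=capture('top');b=capture('side'); out=[]
for n,im in(('top',a),('side',b)):
  u,v=proj(n,o+A@[.03,.03,.02])[0].astype(int); print(u,v)
  v=min(max(v,54),400)
  out.append(cv2.resize(im[v-54:v+54,u-60:u+60],(400,360),interpolation=cv2.INTER_CUBIC))
cv2.imwrite('pics/b7.png',np.hstack(out)[...,::-1])"
```

```text
t 29.0 q [-0.537 -0.025  1.947  0.112  0.673 -1.348] p [ 0.5077 -0.2641  0.3797] r 0.572 open 0.0097 gf 80.7 F [ 0.6 -0.3 -2.4]
toolx [-0.551  0.683 -0.479] y [0.68  0.7   0.217] z [ 0.483 -0.207 -0.851] tilt 31.7
gravity in tray [ 0.447  0.203 -0.871] tilt 29.4 red corner [ 0.445 -0.261  0.286] dist from mat ctr 0.036
457 245
416 64
```

View pics/b7.png

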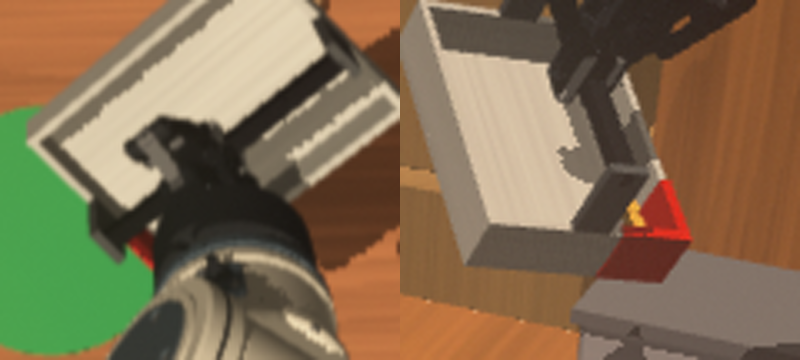

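The hanging blank has slid away from the wall, and gold shows in the red corner (side crop 635,212). I'll turn back to the balanced direction and check the gold pixels numerically in tray coordinates.

Emit:
send_rows --plan '[[[0, 0, 0], 2, 1], [[0, 0, 0], 4, 1], [[0, 0, 0], 5, 1], [[0, 0, 0], 5, 1], [[0, 0, 0], 4, 1], [[0, 0, 0], 2, 1], [[0, 0, 0], 0, 1], [[0, 0, 0], 0, 1], [[0, 0, 0], 0, 1], [[0, 0, 0], 0, 1]]'

```text
t: 29.93
tool_pos: [0.5077, -0.2641, 0.3796]
orientation: [1.478, 2.134, 0.148]
ft_force: [0.1, -0.0, -2.2]
opening: 0.0104
grasp_force: 80.6
```

```bash
cat > gold.py <<'E'
from h import *
A,o=tray()
for n in('top','side'):
    im=capture(n); h=cv2.cvtColor(im,cv2.COLOR_RGB2HSV)
    m=((h[...,0]>12)&(h[...,0]<28)&(h[...,1]>110)&(h[...,2]>70)).astype(np.uint8)
    poly=np.round(proj(n,[o+A@[x,y,.012] for x,y in((-.08,-.06),(.08,-.06),(.08,.06),(-.08,.06))])).astype(np.int32)
    k=np.zeros_like(m); cv2.fillPoly(k,[poly],1); m&=k
    N,l,s,c=cv2.connectedComponentsWithStats(m,connectivity=8)
    p=camera_params(n);K=np.array(p['camera_matrix']);V=np.array(p['view']);cc=-V[:3,:3].T@V[:3,3]
    for i in range(1,N):
        P=[]
        for v,u in np.argwhere(l==i):
            d=V[:3,:3].T@((np.linalg.inv(K)@[u,v,1])*[1,-1,-1]); a=A.T@(cc-o); b=A.T@d
            P.append(a+b*(.012-a[2])/b[2])
        P=np.array(P)[:,:2]*1000; print(n,'area',s[i,4],'c',c[i].round(0),'tray mm min',P.min(0).round(0),'max',P.max(0).round(0),'area mm2',round(s[i,4]*0+len(P)))
E
python3 gold.py
```

```text
t 29.93 q [-0.537 -0.025  1.947  0.112  0.673 -0.965] p [ 0.5077 -0.2641  0.3796] r 0.572 open 0.0104 gf 80.6 F [ 0.1 -0.  -2.2]
toolx [-0.257  0.896 -0.363] y [0.837 0.394 0.38 ] z [ 0.483 -0.207 -0.851] tilt 31.7
gravity in tray [ 0.332  0.367 -0.869] tilt 29.7 red corner [ 0.459 -0.225  0.286] dist from mat ctr 0.019
top area 97 c [439. 257.] tray mm min [37. 47.] max [78. 60.] area mm2 97
side area 55 c [419.  76.] tray mm min [21. 45.] max [47. 58.] area mm2 55
```

The gold spans x 21–78 mm in a single line along the +y wall: five blanks in a row, not yet bunched. I'll swing the dip just past +x, so the row breaks up towards the +x wall, then swing back.

Emit:
send_rows --plan '[[[0, 0, 0], -3, 1], [[0, 0, 0], -6, 1], [[0, 0, 0], -7, 1], [[0, 0, 0], -7, 1], [[0, 0, 0], -7, 1], [[0, 0, 0], -7, 1], [[0, 0, 0], -7, 1], [[0, 0, 0], -7, 1], [[0, 0, 0], -7, 1], [[0, 0, 0], -5, 1], [[0, 0, 0], 0, 1], [[0, 0, 0], 0, 1], [[0, 0, 0], 0, 1], [[0, 0, 0], 0, 1]]'

```text
t: 31.2
tool_pos: [0.5077, -0.2641, 0.3796]
orientation: [0.149, 2.605, -0.252]
ft_force: [-0.2, 1.0, -2.7]
opening: 0.0106
grasp_force: 80.7
```

```bash
python3 gold.py
```

```text
t 31.2 q [-0.537 -0.025  1.947  0.112  0.673 -2.062] p [ 0.5077 -0.2641  0.3796] r 0.572 open 0.0106 gf 80.7 F [-0.2  1.  -2.7]
toolx [-0.862  0.058 -0.504] y [ 0.153  0.977 -0.15 ] z [ 0.483 -0.207 -0.851] tilt 31.7
gravity in tray [ 0.471 -0.163 -0.867] tilt 29.9 red corner [ 0.452 -0.329  0.306] dist from mat ctr 0.093
top area 31 c [486. 239.] tray mm min [18. 48.] max [30. 58.] area mm2 31
top area 7 c [484. 250.] tray mm min [44. 53.] max [50. 56.] area mm2 7
side area 133 c [425.  57.] tray mm min [19. 37.] max [68. 56.] area mm2 133
```

Emit:
send_rows --plan '[[[0, 0, 0], -5, 1], [[0, 0, 0], -6, 1], [[0, 0, 0], -4, 1], [[0, 0, 0], 0, 1], [[0, 0, 0], 0, 1], [[0, 0, 0], 0, 1], [[0, 0, 0], 0, 1], [[0, 0, 0], 0, 1]]'

```text
t: 31.97
tool_pos: [0.5077, -0.2641, 0.3796]
orientation: [-0.194, 2.622, -0.343]
ft_force: [0.5, -0.3, -3.3]
opening: 0.0105
grasp_force: 80.7
```

```bash
python3 gold.py
```

```text
t 31.97 q [-0.537 -0.025  1.947  0.112  0.673 -2.324] p [ 0.5077 -0.2641  0.3796] r 0.572 open 0.0105 gf 80.7 F [ 0.5 -0.3 -3.3]
toolx [-0.872 -0.197 -0.448] y [-0.076  0.958 -0.276] z [ 0.483 -0.207 -0.851] tilt 31.7
gravity in tray [ 0.414 -0.289 -0.863] tilt 30.3 red corner [ 0.465 -0.348  0.319] dist from mat ctr 0.111
side area 29 c [434.  58.] tray mm min [64. 36.] max [76. 53.] area mm2 29
side area 126 c [428.  69.] tray mm min [ 52. -23.] max [76. 30.] area mm2 126
```

Emit:
send_rows --plan '[[[0, 0, 0], 5, 1], [[0, 0, 0], 7, 1], [[0, 0, 0], 7, 1], [[0, 0, 0], 7, 1], [[0, 0, 0], 7, 1], [[0, 0, 0], 7, 1], [[0, 0, 0], 7, 1], [[0, 0, 0], 7, 1], [[0, 0, 0], 7, 1], [[0, 0, 0], 7, 1], [[0, 0, 0], 7, 1], [[0, 0, 0], 5, 1], [[0, 0, 0], 0, 1], [[0, 0, 0], 0, 1], [[0, 0, 0], 0, 1], [[0, 0, 0], 0, 1]]'

```text
t: 33.4
tool_pos: [0.5077, -0.2641, 0.3796]
orientation: [1.514, 2.109, 0.16]
ft_force: [0.1, -1.4, -4.4]
opening: 0.0104
grasp_force: 80.6
```

```bash
python3 gold.py
```

```text
t 33.4 q [-0.537 -0.025  1.947  0.112  0.673 -0.931] p [ 0.5077 -0.2641  0.3796] r 0.572 open 0.0104 gf 80.6 F [ 0.1 -1.4 -4.4]
toolx [-0.228  0.908 -0.35 ] y [0.845 0.364 0.392] z [ 0.483 -0.207 -0.851] tilt 31.7
gravity in tray [ 0.319  0.379 -0.869] tilt 29.7 red corner [ 0.461 -0.222  0.286] dist from mat ctr 0.02
top area 32 c [420. 228.] tray mm min [ 67. -24.] max [ 79. -12.] area mm2 32
top area 34 c [425. 241.] tray mm min [67.  6.] max [79. 20.] area mm2 34
top area 50 c [431. 256.] tray mm min [67. 37.] max [77. 60.] area mm2 50
```

Emit:
send_rows --plan '[[[0, 0, 0], 4, 1], [[0, 0, 0], 6, 1], [[0, 0, 0], 6, 1], [[0, 0, 0], 6, 1], [[0, 0, 0], 4, 1], [[0, 0, 0], 0, 1], [[0, 0, 0], 0, 1], [[0, 0, 0], 0, 1]]'

```text
t: 34.17
tool_pos: [0.5077, -0.2641, 0.3796]
orientation: [1.97, 1.733, 0.321]
ft_force: [-0.7, -0.2, -4.0]
opening: 0.0102
grasp_force: 80.6
```

```bash
python3 gold.py
```

```text
t 34.17 q [-0.537 -0.025  1.947  0.112  0.673 -0.478] p [ 0.5077 -0.2641  0.3796] r 0.572 open 0.0102 gf 80.6 F [-0.7 -0.2 -4. ]
toolx [ 0.165  0.976 -0.143] y [ 0.86  -0.071  0.506] z [ 0.483 -0.207 -0.851] tilt 31.7
gravity in tray [ 0.113  0.494 -0.862] tilt 30.4 red corner [ 0.492 -0.19   0.296] dist from mat ctr 0.052
top area 34 c [422. 225.] tray mm min [66. -0.] max [75. 21.] area mm2 34
top area 34 c [419. 243.] tray mm min [66. 36.] max [74. 59.] area mm2 34
```

A line along the +x wall now (y 0–60). I'll break its front gently the same way, with short dwells.

Emit:
send_rows --plan '[[[0, 0, 0], 6, 1], [[0, 0, 0], 7, 1], [[0, 0, 0], 7, 1], [[0, 0, 0], 7, 1], [[0, 0, 0], 5, 1], [[0, 0, 0], 0, 1], [[0, 0, 0], 0, 1]]'

```text
t: 34.85
tool_pos: [0.5077, -0.2641, 0.3796]
orientation: [2.424, 1.149, 0.505]
ft_force: [-0.3, -0.1, -2.8]
opening: 0.0105
grasp_force: 80.6
```

```bash
python3 gold.py
```

```text
t 34.85 q [-0.537 -0.025  1.947  0.112  0.673  0.08 ] p [ 0.5077 -0.2641  0.3796] r 0.572 open 0.0105 gf 80.6 F [-0.3 -0.1 -2.8]
toolx [0.595 0.791 0.146] y [ 0.642 -0.576  0.505] z [ 0.483 -0.207 -0.851] tilt 31.7
gravity in tray [-0.176  0.494 -0.851] tilt 31.6 red corner [ 0.541 -0.175  0.32 ] dist from mat ctr 0.093
top area 10 c [420. 218.] tray mm min [66. 28.] max [69. 46.] area mm2 10
top area 2 c [414. 224.] tray mm min [67. 54.] max [67. 57.] area mm2 2
```

Emit:
send_rows --plan '[[[0, 0, 0], -7, 1], [[0, 0, 0], -7, 1], [[0, 0, 0], -7, 1], [[0, 0, 0], -7, 1], [[0, 0, 0], -7, 1], [[0, 0, 0], -7, 1], [[0, 0, 0], -7, 1], [[0, 0, 0], -7, 1], [[0, 0, 0], -4, 1], [[0, 0, 0], 0, 1], [[0, 0, 0], 0, 1], [[0, 0, 0], 0, 1]]'

```text
t: 35.95
tool_pos: [0.5077, -0.2641, 0.3796]
orientation: [1.48, 2.132, 0.149]
ft_force: [-0.1, -1.6, -2.9]
opening: 0.0101
grasp_force: 80.6
```

```bash
python3 gold.py; python3 - <<'E'
from h import *
E
```

```text
t 35.95 q [-0.537 -0.025  1.947  0.112  0.673 -0.963] p [ 0.5077 -0.2641  0.3796] r 0.572 open 0.0101 gf 80.6 F [-0.1 -1.6 -2.9]
toolx [-0.255  0.896 -0.363] y [0.837 0.392 0.381] z [ 0.483 -0.207 -0.851] tilt 31.7
gravity in tray [ 0.331  0.368 -0.869] tilt 29.7 red corner [ 0.46  -0.225  0.286] dist from mat ctr 0.019
top area 55 c [425. 241.] tray mm min [67. -0.] max [79. 21.] area mm2 55
top area 55 c [432. 257.] tray mm min [66. 36.] max [77. 60.] area mm2 55
```

Emit:
send_rows --plan '[[[0, 0, 0], 7, 1], [[0, 0, 0], 7, 1], [[0, 0, 0], 7, 1], [[0, 0, 0], 7, 1], [[0, 0, 0], 7, 1], [[0, 0, 0], 7, 1], [[0, 0, 0], 7, 1], [[0, 0, 0], 7, 1], [[0, 0, 0], 7, 1], [[0, 0, 0], 7, 1], [[0, 0, 0], 2, 1], [[0, 0, 0], 0, 1]]'

```text
t: 37.05
tool_pos: [0.5077, -0.2641, 0.3796]
orientation: [2.561, 0.893, 0.569]
ft_force: [-0.4, -0.7, -2.2]
opening: 0.0104
grasp_force: 80.6
```

Emit:
send_rows --plan '[[[0, 0, 0], -7, 1], [[0, 0, 0], -7, 1], [[0, 0, 0], -7, 1], [[0, 0, 0], -7, 1], [[0, 0, 0], -7, 1], [[0, 0, 0], -7, 1], [[0, 0, 0], -7, 1], [[0, 0, 0], -7, 1], [[0, 0, 0], -7, 1], [[0, 0, 0], -7, 1], [[0, 0, 0], -5, 1], [[0, 0, 0], 0, 1], [[0, 0, 0], 0, 1]]'

```text
t: 38.13
tool_pos: [0.5077, -0.2641, 0.3797]
orientation: [1.423, 2.168, 0.13]
ft_force: [1.0, 0.2, -2.4]
opening: 0.0105
grasp_force: 80.6
```

```bash
python3 gold.py
```

```text
t 38.13 q [-0.537 -0.025  1.947  0.112  0.673 -1.014] p [ 0.5077 -0.2641  0.3797] r 0.572 open 0.0105 gf 80.6 F [ 1.   0.2 -2.4]
toolx [-0.298  0.875 -0.382] y [0.823 0.438 0.361] z [ 0.483 -0.207 -0.851] tilt 31.7
gravity in tray [ 0.351  0.348 -0.869] tilt 29.6 red corner [ 0.457 -0.229  0.285] dist from mat ctr 0.018
top area 48 c [431. 241.] tray mm min [55.  3.] max [72. 21.] area mm2 48
top area 56 c [434. 258.] tray mm min [67. 37.] max [78. 59.] area mm2 56
```

Emit:
send_rows --plan '[[[0, 0, 0], 6, 1], [[0, 0, 0], 7, 1], [[0, 0, 0], 7, 1], [[0, 0, 0], 7, 1], [[0, 0, 0], 5, 1], [[0, 0, 0], 0, 1], [[0, 0, 0], 0, 1]]'

```text
t: 38.82
tool_pos: [0.5077, -0.2641, 0.3796]
orientation: [1.986, 1.716, 0.327]
ft_force: [-0.3, -0.1, -3.0]
opening: 0.0106
grasp_force: 80.7
```

```bash
python3 gold.py
```

```text
t 38.82 q [-0.537 -0.025  1.947  0.112  0.673 -0.46 ] p [ 0.5077 -0.2641  0.3796] r 0.572 open 0.0106 gf 80.7 F [-0.3 -0.1 -3. ]
toolx [ 0.18   0.974 -0.134] y [ 0.857 -0.088  0.508] z [ 0.483 -0.207 -0.851] tilt 31.7
gravity in tray [ 0.104  0.496 -0.862] tilt 30.5 red corner [ 0.494 -0.189  0.297] dist from mat ctr 0.053
top area 45 c [425. 226.] tray mm min [56.  4.] max [71. 20.] area mm2 45
top area 34 c [419. 242.] tray mm min [67. 38.] max [74. 60.] area mm2 34
```

Emit:
send_rows --plan '[[[0, 0, 0], 7, 1], [[0, 0, 0], 7, 1], [[0, 0, 0], 7, 1], [[0, 0, 0], 7, 1], [[0, 0, 0], 7, 1], [[0, 0, 0], 0, 1], [[0, 0, 0], 0, 1], [[0, 0, 0], -7, 1], [[0, 0, 0], -7, 1], [[0, 0, 0], -7, 1], [[0, 0, 0], -7, 1], [[0, 0, 0], -7, 1], [[0, 0, 0], 0, 1], [[0, 0, 0], 0, 1]]'

```text
t: 40.08
tool_pos: [0.5077, -0.2641, 0.3796]
orientation: [1.989, 1.714, 0.328]
ft_force: [1.0, 0.3, -2.2]
opening: 0.0102
grasp_force: 80.6
```

```bash
python3 gold.py
```

```text
t 40.08 q [-0.537 -0.025  1.947  0.112  0.673 -0.457] p [ 0.5077 -0.2641  0.3796] r 0.572 open 0.0102 gf 80.6 F [ 1.   0.3 -2.2]
toolx [ 0.183  0.974 -0.133] y [ 0.856 -0.091  0.509] z [ 0.483 -0.207 -0.851] tilt 31.7
gravity in tray [ 0.102  0.497 -0.862] tilt 30.5 red corner [ 0.494 -0.189  0.297] dist from mat ctr 0.053
top area 33 c [419. 242.] tray mm min [67. 38.] max [75. 59.] area mm2 33
top area 61 c [434. 246.] tray mm min [27. 48.] max [50. 60.] area mm2 61
side area 14 c [406.  79.] tray mm min [29. 48.] max [45. 53.] area mm2 14
```

The row has split: blanks on the +x wall by the corner, and two on the +y wall at x 27–50. Dipping towards +x slides those two into the corner.

Emit:
send_rows --plan '[[[0, 0, 0], -7, 1], [[0, 0, 0], -7, 1], [[0, 0, 0], -7, 1], [[0, 0, 0], -7, 1], [[0, 0, 0], -7, 1], [[0, 0, 0], -7, 1], [[0, 0, 0], -6, 1], [[0, 0, 0], -3, 1], [[0, 0, 0], 0, 1], [[0, 0, 0], 0, 1], [[0, 0, 0], 0, 1], [[0, 0, 0], 5, 1], [[0, 0, 0], 7, 1], [[0, 0, 0], 5, 1], [[0, 0, 0], 0, 1], [[0, 0, 0], 0, 1]]'

```text
t: 41.52
tool_pos: [0.5077, -0.2641, 0.3797]
orientation: [1.381, 2.194, 0.116]
ft_force: [-0.0, 0.4, -2.9]
opening: 0.0104
grasp_force: 80.7
```

```bash
python3 gold.py
```

```text
t 41.52 q [-0.537 -0.025  1.947  0.112  0.673 -1.053] p [ 0.5077 -0.2641  0.3797] r 0.572 open 0.0104 gf 80.7 F [-0.   0.4 -2.9]
toolx [-0.33   0.857 -0.395] y [0.811 0.471 0.346] z [ 0.483 -0.207 -0.851] tilt 31.7
gravity in tray [ 0.364  0.333 -0.87 ] tilt 29.6 red corner [ 0.455 -0.233  0.285] dist from mat ctr 0.019
top area 93 c [438. 258.] tray mm min [49. 36.] max [78. 60.] area mm2 93
side area 6 c [421.  79.] tray mm min [45. 48.] max [49. 55.] area mm2 6
```

Emit:
send_rows --plan '[[[0, 0, 0], 0, 1], [[0, 0, 0], 0, 1], [[0, 0, 0], 0, 1], [[0, 0, 0], 0, 1], [[0, 0, 0], 0, 1]]'

```text
t: 42.03
tool_pos: [0.5077, -0.2641, 0.3796]
orientation: [1.382, 2.193, 0.116]
ft_force: [-0.6, -0.1, -3.2]
opening: 0.0106
grasp_force: 80.6
```

```bash
python3 gold.py && python3 -c "
from cell import *
print(job_done())"
```

```text
t 42.03 q [-0.537 -0.025  1.947  0.112  0.673 -1.052] p [ 0.5077 -0.2641  0.3796] r 0.572 open 0.0106 gf 80.6 F [-0.6 -0.1 -3.2]
toolx [-0.328  0.858 -0.395] y [0.812 0.47  0.347] z [ 0.483 -0.207 -0.851] tilt 31.7
gravity in tray [ 0.364  0.334 -0.87 ] tilt 29.6 red corner [ 0.455 -0.233  0.285] dist from mat ctr 0.019
top area 93 c [438. 258.] tray mm min [49. 36.] max [78. 60.] area mm2 93
side area 7 c [421.  80.] tray mm min [45. 48.] max [49. 57.] area mm2 7
the job is handed in; nothing more can be done
None
```

I handed the job in at about 42 s with the tray gripped over the mat, tilted about 30°, its red corner about 2 cm from the mat's centre and 29 cm up; the blanks are bunched and still in that corner, though with part of the tray hidden behind the bar and arm I could not count all five separately.

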